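# Brake lever free-travel check on a grinder-polisher

### The job

Check the disc brake of the grinder-polisher: press the red-handled lever along the scale until its resistance clearly firms up, without ever pushing it with more than 25 N, and note how far it has travelled. Let the lever come all the way back, then set the yellow marker on the scale to the travel at which the lever firmed up, to within half a division, and let go. Leave the specimen, jar, bottle and spanner where they are.

Things in the scene. Friction and masses are not known exactly. Their poses are not given: they have to be found in the camera images.
- machine: Fixed white and blue grinder-polisher, 500 (x) by 400 (y) mm, flat deck 130 mm above the table. Origin: centre of the underside; x to its rear, y to its left. Disc bowl behind the lever: radius 125 mm about x = +112, y = 0, 28 mm above the deck. Scale: 11 black ticks at radius 126 mm from the pivot, one every 0.1 rad (a division), for joint values 0 to 1.0; ticks 0, 5 and 10 are long.
- pivot (a point): Point on the deck surface (machine x = -75, y = 0, z = 130 mm) on the vertical axis about which lever and marker both turn. Around it is a grey brake housing, radius 55 mm, 22 mm high, that hides the brake: its brake_pad, whose springy face the lever meets at the angle called bite_point. Neither can be seen or measured, only felt through the lever.
- lever (a joint): Lever angle q (rad), 0 at rest to 1.0, growing anticlockwise from above; it points from the pivot along (-cos(0.5-q), sin(0.5-q)) in the machine's x, y. A return spring takes 4 N at the handle at rest, plus 4 N per rad. Where the hidden brake bites, 0.2 to 0.7 rad, new each time, it firms up: about 5 N more per mm of handle travel. 6 to 15 N above the free push is clearly firm; over 25 N harms it.
- lever_grip (a point): On the axis of the lever's red upright handle post, 56 mm above the deck, 100 mm from the pivot. The post is 18 mm in diameter, its top 70 mm above the deck. Below it the steel lever bar (18 mm wide) lies 24 to 32 mm above the deck and ends in a thin red pointer over the ticks.
- marker (a joint): Angle of the yellow marker about the same pivot (rad), 0 to 1.05, with the lever's zero and direction: at equal values marker and lever point to the same tick. Starts parked at 0.9 to 1.02. Friction (about 2 N at the tab) keeps it where it is left. Lever and marker pass each other freely.
- marker_grip (a point): In the marker's upright yellow tab, 150 mm from the pivot, 30 mm above the deck. The tab is 20 mm long radially, 10 mm wide tangentially (pinch it so) and spans 4 to 38 mm above the deck, at the outer end of a flat yellow strip.
- specimen: Bystander: black mounted specimen, a disc 30 mm across and 22 mm high, near the left front corner of the deck. Origin: centre of its underside.
- paste_jar: Bystander: jar, 36 mm across and 42 mm high, near the right front corner of the deck. Origin: centre of its underside.
- bottle: Bystander: white bottle, 64 mm across, 170 mm high, on the table left of the machine. Origin: centre of its underside.
- spanner: Bystander: spanner lying on the table right of the machine.

How it is judged:
By the outcome, as a careful person would: the job done as asked, in the order asked, and still so for the second after the job is handed in, with the robot touching nothing.
It also fails if it takes over 72 s, if anything falls off the work surface, if the arm or the gripper's body presses on something with over 40 N, if the wrist force passes 120 N, or if a joint passes its speed limit or range.

### The arm

A 6-joint arm with a two-finger parallel gripper is mounted at the origin on the work surface. World frame = base frame: x ahead of the robot, y to its left, z up, the work surface at z = 0. Lengths are in m, angles in rad, forces in N, time in s.
With the tool pointing down it reaches from about 0.3 to 0.775 m from the base axis. Payload 14.6 kg.
Tool frame: the origin (TCP) lies at the very end of the fingers, on their centre line; the grasp point (between the pads) lies 19 mm behind it; z points along the fingers, y is the line along which they close (so a half turn about z gives the same grasp; the last joint's range is limited). The gripper opens to 94 mm and grips with 3 to 60 N. Pads are 16 mm wide; open, the fingers measure 119 mm over their backs; the gripper's body (75 mm by 177 mm) begins 78 mm behind the grasp point.
Start: joints at [-1.326, 0.3, 1.521, -0, 1.321, -0.067], TCP at [0.169, -0.523, 0.171] pointing down, gripper open.
Joint ranges: [-3.03, 3.03], [-0.79, 2.21], [0.23, 2.52], [-1.04, 4.18], [0, 3.07], [-2.55, 2.55]. Speed limits (rad/s): [2.22, 2.22, 2.57, 3.14, 3.14, 3.14].

### API

Orientations are given as [roll, pitch, yaw] about the fixed x, y, z axes, in that order (R = Rz(yaw) Ry(pitch) Rx(roll)).
In Python, from station import ctrl gives the robot as it stands.
- The arm moves only by the tool carry_out, never from a script. Its argument "motion" is text: rows parted by semicolons, each of 7 numbers parted by spaces: the shift along the world's x, y, z in m, then the turn, a rotation vector about the world's x, y, z in degrees, then the closure in counts, from 0 (fully open) to 255 (shut). In form: dx dy dz wx wy wz hand; .... A call has 1 to 20 rows; each row shifts and turns the commanded pose from where the row before left it; what a row does not reach is not made up. A row lasts 1/12 s, in which the tool goes at most 41.7 mm and 7.16 degrees, less where a joint would pass 70% of its speed; a pose out of reach is approached as far as the arm can. A call is refused whole if a number of a shift passes 0.0417 or a number of a turn 7.16, either way. A call with a gripper value outside its range is refused whole. The fingers move at their own pace and stop on an object; "grip_force" is the grip in N (left out, the last holds). Time passes only in rows, so rows that do not move let the fingers close. It gives the time, the measured TCP pose, the force, the opening and the grip force at its end, in the units of the state.
- ctrl.get_obs(): the state, without advancing time (a new reading comes with each control period).
- ctrl.camera(name): name is "scene" or "top"; returns a dict with "pixels" (384x512x3 uint8, red, green, blue), "range_z" (384x512 float32, m along the optical axis (not along the pixel's ray), 0 where there is no reading), "K" (3x3 intrinsics, pixels), "dist" ([k1, k2, p1, p2, k3] as OpenCV has them; the pictures are not rectified), "position" and "attitude" of the camera in the world. Camera axes: x right, y up, looking along -z (the intrinsics and any distortion apply to the point x, -y, -z); pixel columns grow to the right and rows downward; lengths in m; the calibration is good to about 2 mm. A picture is of the moment at which its call begins.
- ctrl.hand_in(): hands the job in; it is judged then, once.
The state is a dict: "time_s": time; "qpos": joint angles; "joint_vel": joint speeds; "tau": joint torques, N m; "ee_pos": TCP position; "eef_rot": TCP orientation; "force": force on the tool from outside, world axes, zero at the start; "moment": the same for the moment, N m; "grip_width": finger opening in m; "grip_force": force on a finger pad.
Only numpy, scipy, OpenCV 4.12 (cv2) and the standard library are available. Lean on these libraries where they do the work, as an engineer would, in place of code of your own. Each camera call takes 0.05 s, during which the arm holds its last target. There are 200 camera calls.

## Working session

There is one attempt and no reset: what is moved stays moved. The work goes in short steps, Python scripts to look and compute and a tool call to move; the robot and the scene stay as the last step left them, time stands still between calls to the robot, and variables do not carry over. Pictures are saved under pics/ and viewed, at most 10 in all, crops included, and the job is handed in when it is done.

Besides the shell and the picture viewer there is one more tool, called after "Call:" in YAML: its name, and indented under it one key for each argument. carry_out: Moves the arm, as the interface text tells. Its arguments: {"type":"object","properties":{"motion":{"type":"string"},"grip_force":{"type":"number"}},"required":["motion"]}

```bash
mkdir -p pics; ls; cat > h.py <<'E'
import numpy as np, cv2
from scipy.spatial.transform import Rotation as R
from station import ctrl
def att(c):
    a=np.array(c["attitude"],float)
    if a.shape==(3,3): return a
    return R.from_euler('xyz',a).as_matrix() if a.size==3 else None
def ray(c,uv):
    p=cv2.undistortPoints(np.array(uv,float).reshape(-1,1,2),np.array(c["K"]),np.array(c["dist"]))[:,0]
    return (att(c)@np.c_[p[:,0],-p[:,1],-np.ones(len(p))].T).T
def plane(c,uv,z):
    d=ray(c,uv); o=np.array(c["position"]); return o+d*((z-o[2])/d[:,2])[:,None]
def pts(c,mask):
    v,u=np.nonzero(mask&(c["range_z"]>0)); d=ray(c,np.c_[u,v])
    return np.array(c["position"])+d*c["range_z"][v,u][:,None]
E
python3 - <<'E'
from h import *
for n in("scene","top"):
    c=ctrl.camera(n); print(n,c["position"],c["attitude"],c["K"],c["dist"])
    cv2.imwrite(f"pics/{n}0.png",c["pixels"][:,:,::-1]); np.savez(f"{n}0.npz",**c)
print(ctrl.get_obs())
E
```

```text
pics
scene [ 1.10407753 -0.87954391  0.80053803] [0.97936404 0.01274929 0.55656147] [[380.72680856   0.         256.79861254]
 [  0.         380.72680856 192.92376154]
 [  0.           0.           1.        ]] [-0.00600553  0.          0.          0.          0.        ]
top [ 0.4514459  -0.0295621   1.51109359] [ 0.0925528   0.00235545 -1.55452162] [[374.24876579   0.         259.58737567]
 [  0.         374.24876579 188.62791045]
 [  0.           0.           1.        ]] [-0.09526667  0.          0.          0.          0.        ]
{'time_s': 0.1, 'qpos': array([-1.32559613e+00,  3.00414843e-01,  1.52149972e+00,  2.85219561e-07,
        1.32071917e+00, -6.65926908e-02]), 'joint_vel': array([ 0.00073348, -0.00051276, -0.00246497, -0.00038115, -0.00066277,
        0.0001004 ]), 'tau': array([-1.10483732e-03, -5.32649517e+01, -3.53286695e+01,  7.08448444e-02,
        2.35108612e-02, -8.09474659e-05]), 'ee_pos': array([ 0.16865672, -0.52321986,  0.17045163]), 'eef_rot': array([-3.14055390e+00, -6.95530063e-05,  3.11792784e-01]), 'force': array([ 0.03265611, -0.28847706, -0.18266276]), 'moment': array([-0.0155046 , -0.06028303, -0.03176129]), 'grip_force': 0.0, 'grip_width': 0.09404054709253586}
```

View pics/scene0.png

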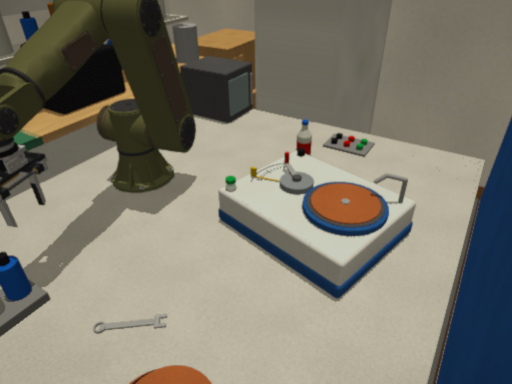

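View pics/top0.png

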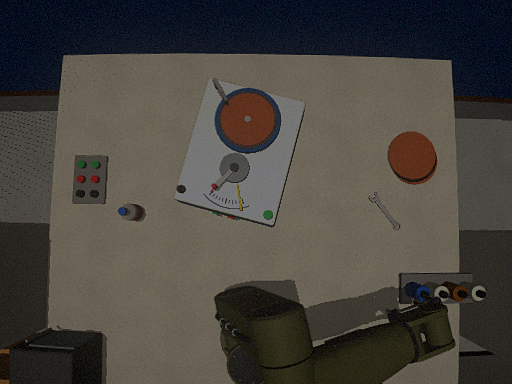

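The top view shows the disc at (248,119), the housing and pivot at (235,167), the red handle at (214,187) and the yellow marker tab at (241,207). The jar is at (268,215) and the specimen at (181,188). Next I measure them.

```bash
python3 - <<'E'
from h import *
def cen(m):
    n,l,s,ce=cv2.connectedComponentsWithStats(m.astype(np.uint8)); k=1+np.argmax(s[1:,4]); return ce[k],s[k],l==k
for n in("top","scene"):
    c=dict(np.load(f"{n}0.npz")); h=cv2.cvtColor(c["pixels"],cv2.COLOR_RGB2HSV).astype(int); H,S,V=h[...,0],h[...,1],h[...,2]
    roi=np.zeros(H.shape,bool)
    if n=="top": roi[75:225,175:305]=1
    else: roi[145:290,215:415]=1
    for name,m,z in [("disc",(H<15)&(S>130)&(V>60),.158),("red",((H<5)|(H>172))&(S>150),.195),("yel",(H>20)&(H<35)&(S>130),.166),("grey",(S<60)&(V>60)&(V<135),.152),("jar",(H>50)&(H<80)&(S>120),.172),("black",V<45,.152)]:
        r=roi.copy()
        if name=="red":
            if n=="top": r[:160]=0; r[200:]=0
            else: r[175:]=0; r[:,295:]=0
        if name=="grey" :
            if n=="top": r[:150]=0; r[185:]=0;r[:,:215]=0;r[:,255:]=0
            else: r[195:]=0;r[:,:275]=0;r[:,320:]=0
        if not (m&r).any(): continue
        ce,s,mm=cen(m&r); P=pts(c,mm)
        print(n,name,ce.round(1),s,"plane",plane(c,[ce],z).round(4)[0],"depth med",np.median(P,0).round(4) if len(P) else 0, "zmax",P[:,2].max().round(3) if len(P) else 0)
        if name=="yel" : 
            t=P[P[:,2]>.15]; print("  tab pts",len(t),t.mean(0).round(4) if len(t) else 0)
E
```

```text
top disc [247.3 119. ] [ 221   93   54   53 2154] plane [0.8357 0.0253 0.158 ] depth med [0.8354 0.0249 0.1584] zmax 0.168
top red [213.2 186.6] [211 184   5   8  19] plane [0.5782 0.1398 0.195 ] depth med [0.5796 0.1398 0.1986] zmax 0.205
top yel [239.1 198.2] [237 184   6  27  50] plane [0.5406 0.0487 0.166 ] depth med [0.5413 0.051  0.1368] zmax 0.173
  tab pts 15 [0.5083 0.0438 0.166 ]
top grey [233.9 167.4] [ 215  150   40   35 1221] plane [0.6543 0.0712 0.152 ] depth med [0.6555 0.0737 0.1481] zmax 0.169
top jar [267.8 214.3] [264 210   9   9  59] plane [ 0.484  -0.0551  0.172 ] depth med [ 0.4849 -0.0558  0.1726] zmax 0.179
top black [219.9 212.3] [202 207  37  11  59] plane [0.4889 0.1183 0.152 ] depth med [0.491  0.1223 0.1098] zmax 0.119
scene disc [345.4 203.4] [ 311  184   70   40 2162] plane [0.8408 0.0138 0.158 ] depth med [0.8418 0.012  0.1584] zmax 0.162
scene red [286.3 156.7] [285 152   4  11  31] plane [0.5912 0.1151 0.195 ] depth med [0.584  0.1294 0.1897] zmax 0.201
scene yel [253.1 171.3] [251 167   6  10  46] plane [0.5209 0.0197 0.166 ] depth med [0.5085 0.0379 0.1531] zmax 0.17
  tab pts 28 [0.509  0.0376 0.1603]
scene grey [297.3 183.4] [280 168  33  27 470] plane [0.6686 0.0474 0.152 ] depth med [0.6688 0.049  0.1518] zmax 0.168
scene jar [230.2 179.5] [226 176   9   8  59] plane [ 0.4914 -0.0678  0.172 ] depth med [ 0.4891 -0.0645  0.171 ] zmax 0.174
scene black [300.8 151.6] [298 149   7   7  41] plane [0.582  0.2463 0.152 ] depth med [0.5787 0.2548 0.1469] zmax 0.155
```

Call:
carry_out:
  motion: "0 0 0.035 0 0 0 255;0 0 0.035 0 0 0 255;0 0 0.035 0 0 0 255;0.02 0.0316 0 0 0 1.5 255;0.02 0.0316 0 0 0 1.5 255;0.02 0.0316 0 0 0 1.5 255;0.02 0.0316 0 0 0 1.5 255;0.02 0.0316 0 0 0 1.5 255;0.02 0.0316 0 0 0 1.5 255;0.02 0.0316 0 0 0 1.5 255;0.02 0.0316 0 0 0 1.5 255;0.02 0.0316 0 0 0 1.5 255;0.02 0.0316 0 0 0 1.5 255;0.02 0.0316 0 0 0 1.5 255;0.02 0.0316 0 0 0 1.5 255;0.02 0.0316 0 0 0 1.5 255;0.02 0.0316 0 0 0 1.5 255;0.02 0.0316 0 0 0 1.5 255;0.02 0.0316 0 0 0 1.5 255;0.02 0.0316 0 0 0 1.5 255"
  grip_force: 30

```text
time_s: 1.77
ee_pos: [0.5093, 0.0156, 0.2757]
eef_rot: [-3.141, 0.0, 0.758]
force: [0.9, 0.6, -0.1]
grip_width: 0.0002
grip_force: 0.0
```

Call:
carry_out:
  motion: "0.02 0.0314 0 0 0 0.8 255;0.02 0.0314 0 0 0 0.8 255;0.02 0.0314 0 0 0 0.8 255;0.02 0.0314 0 0 0 0.8 255;0.02 0.0314 0 0 0 0.6 255;0 0 0 0 0 0 255;0 0 -0.025 0 0 0 255;0 0 -0.025 0 0 0 255;0 0 -0.025 0 0 0 255;0 0 -0.02 0 0 0 255;0 0 -0.012 0 0 0 255;0 0 0 0 0 0 255;0 0 0 0 0 0 255;0 0 0 0 0 0 255;0 0 0 0 0 0 255"

```text
time_s: 3.02
ee_pos: [0.6093, 0.1708, 0.1705]
eef_rot: [3.14, -0.002, 0.823]
force: [0.2, 0.0, -0.1]
grip_width: 0.0005
grip_force: 0.0
```

```bash
python3 - <<'E'
from h import *
c=ctrl.camera("scene"); cv2.imwrite("pics/s1.png",cv2.resize(c["pixels"][110:230,190:350,::-1],None,fx=4,fy=4,interpolation=cv2.INTER_CUBIC))
o=ctrl.get_obs(); print(o["force"],o["moment"],o["ee_pos"],o["eef_rot"])
E
```

```text
[ 0.18496416  0.48525485 -0.29004849] [-0.02817873 -0.05157232  0.0206326 ] [0.60919716 0.17080113 0.17032664] [ 3.14041834e+00 -1.66031966e-03  8.23176558e-01]
```

View pics/s1.png

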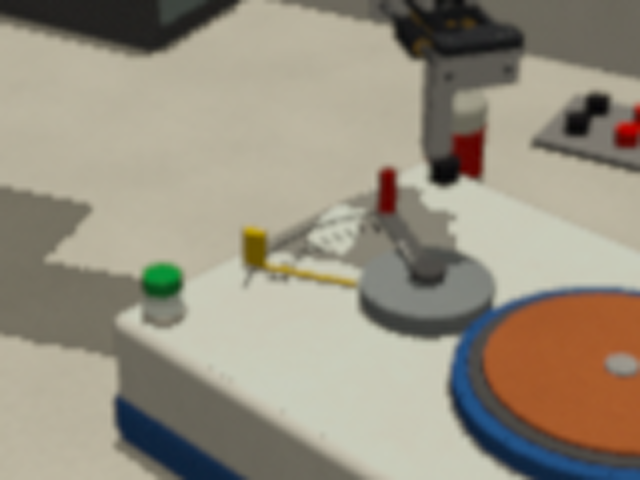

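The picture shows the closed fingertips at crop (445,180), just behind the red post at (388,190), below its top and clear of everything. I now close in on the post.

Call:
carry_out:
  motion: "-0.0017 -0.0017 0 0 0 0 255;-0.0017 -0.0017 0 0 0 0 255;-0.0017 -0.0017 0 0 0 0 255;-0.0017 -0.0017 0 0 0 0 255;-0.0017 -0.0017 0 0 0 0 255;-0.0017 -0.0017 0 0 0 0 255;-0.0017 -0.0017 0 0 0 0 255;-0.001 -0.001 0 0 0 0 255;-0.001 -0.001 0 0 0 0 255;-0.001 -0.001 0 0 0 0 255;-0.001 -0.001 0 0 0 0 255;0 0 0 0 0 0 255"

```text
time_s: 4.07
ee_pos: [0.5927, 0.1547, 0.169]
eef_rot: [-3.142, 0.0, 0.823]
force: [-0.7, -1.6, -0.3]
grip_width: 0.0003
grip_force: 0.0
```

Call:
carry_out:
  motion: "-0.0003 -0.0004 0 0 0 0 255;-0.0003 -0.0004 0 0 0 0 255;-0.0003 -0.0004 0 0 0 0 255;-0.0003 -0.0004 0 0 0 0 255;0 0 0 0 0 0 255;0 0 0 0 0 0 255"

```text
time_s: 4.57
ee_pos: [0.5916, 0.1532, 0.1689]
eef_rot: [-3.142, -0.0, 0.823]
force: [-0.9, -0.1, 0.2]
grip_width: 0.0007
grip_force: 0.0
```

Call:
carry_out:
  motion: "-0.0003 -0.0004 0 0 0 0 255;-0.0003 -0.0004 0 0 0 0 255;-0.0003 -0.0004 0 0 0 0 255;-0.0003 -0.0004 0 0 0 0 255;0 0 0 0 0 0 255;0 0 0 0 0 0 255"

```text
time_s: 5.07
ee_pos: [0.5904, 0.1516, 0.169]
eef_rot: [3.142, -0.0, 0.823]
force: [-0.2, 0.1, 0.0]
grip_width: 0.0005
grip_force: 0.0
```

Call:
carry_out:
  motion: "-0.0003 -0.0004 0 0 0 0 255;-0.0003 -0.0004 0 0 0 0 255;-0.0003 -0.0004 0 0 0 0 255;-0.0003 -0.0004 0 0 0 0 255;0 0 0 0 0 0 255;0 0 0 0 0 0 255"

```text
time_s: 5.57
ee_pos: [0.5892, 0.15, 0.169]
eef_rot: [3.142, -0.0, 0.823]
force: [0.0, -0.0, 0.1]
grip_width: 0.0005
grip_force: 0.0
```

Call:
carry_out:
  motion: "-0.0003 -0.0004 0 0 0 0 255;-0.0003 -0.0004 0 0 0 0 255;-0.0003 -0.0004 0 0 0 0 255;-0.0003 -0.0004 0 0 0 0 255;0 0 0 0 0 0 255;0 0 0 0 0 0 255"

```text
time_s: 6.07
ee_pos: [0.588, 0.1484, 0.169]
eef_rot: [-3.142, -0.0, 0.823]
force: [-0.0, -0.8, 0.2]
grip_width: 0.0005
grip_force: 0.0
```

Call:
carry_out:
  motion: "-0.0003 -0.0004 0 0 0 0 255;-0.0003 -0.0004 0 0 0 0 255;-0.0003 -0.0004 0 0 0 0 255;-0.0003 -0.0004 0 0 0 0 255;0 0 0 0 0 0 255;0 0 0 0 0 0 255"

```text
time_s: 6.57
ee_pos: [0.5868, 0.1468, 0.169]
eef_rot: [3.142, -0.0, 0.823]
force: [-0.2, -0.5, 0.2]
grip_width: 0.0006
grip_force: 0.0
```

```bash
python3 - <<'E'
from h import *
c=ctrl.camera("scene"); t=ctrl.camera("top")
a=cv2.resize(c["pixels"][130:200,240:330],None,fx=6,fy=6,interpolation=cv2.INTER_CUBIC)
b=cv2.resize(t["pixels"][145:215,195:255],None,fx=6,fy=6,interpolation=cv2.INTER_CUBIC)
b=b[:a.shape[0]]; im=np.hstack([a[:,:430],b]); print(im.shape); cv2.imwrite("pics/s2.png",im[:,:,::-1])
E
```

```text
(420, 790, 3)
```

View pics/s2.png

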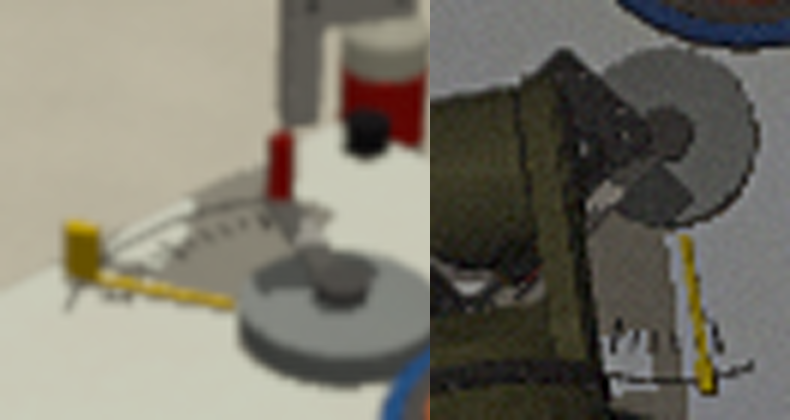

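```bash
cat >> h.py <<'E'
def proj(c,P):
    P=np.atleast_2d(P); q=(P-np.array(c["position"]))@att(c); q=q*[1,-1,-1]
    return cv2.projectPoints(q,np.zeros(3),np.zeros(3),np.array(c["K"]),np.array(c["dist"]))[0][:,0]
E
python3 - <<'E'
from h import *
c=ctrl.camera("scene"); o=ctrl.get_obs()
print("tcp px",proj(c,o["ee_pos"]),"crop",(proj(c,o["ee_pos"])-[240,130])*6)
for q in [(.579,.1398,.2),(.579,.1398,.162)]: print((proj(c,q)-[240,130])*6)
h=cv2.cvtColor(c["pixels"],cv2.COLOR_RGB2HSV).astype(int)
m=((h[...,0]<5)|(h[...,0]>172))&(h[...,1]>150); m[:,:280]=0;m[:,292:]=0;m[:148]=0;m[175:]=0
P=pts(c,m);print(len(P),np.median(P,0),P.min(0),P.max(0))
g=np.zeros(m.shape,bool); g[136:150,287:294]=1; P=pts(c,g); print(P[::6].round(3))
print(o["force"],o["qpos"])
E
```

```text
tcp px [[289.27990471 159.26929346]] crop [[295.67942829 175.61576074]]
[[279.37973428 128.80923853]]
[[277.33249007 188.09164574]]
31 [0.58354041 0.12825931 0.18427843] [0.5786941  0.12347966 0.16304317] [0.58967193 0.13862732 0.20055744]
[[0.581 0.135 0.26 ]
 [0.601 0.139 0.263]
 [0.597 0.14  0.258]
 [0.594 0.139 0.254]
 [0.592 0.136 0.251]
 [0.591 0.131 0.249]
 [0.589 0.129 0.246]
 [0.583 0.132 0.24 ]
 [0.6   0.143 0.239]
 [0.596 0.143 0.235]
 [0.594 0.141 0.231]
 [0.594 0.134 0.231]
 [0.591 0.133 0.227]
 [0.587 0.133 0.222]
 [0.583 0.134 0.217]
 [0.416 0.519 0.003]
 [0.598 0.142 0.213]]
[ 0.18384912 -0.49293368 -0.36348721] [1.84634133e-01 4.24636651e-01 1.35696814e+00 1.65906570e-05
 1.35996946e+00 9.32274591e-01]
```

```bash
python3 - <<'E'
from h import *
c=ctrl.camera("scene")
for r in range(146,164,2):
    g=np.zeros(c["range_z"].shape,bool); g[r,284:297:2]=1
    print(r,[tuple(x) for x in pts(c,g).round(3).tolist()], c["pixels"][r,290])
c=dict(np.load("scene0.npz"))
for y in(-.05,0,.05): print(proj(c,(.169+y*np.sin(.312),-.523-y*np.cos(.312),.171)))
cv2.imwrite("pics/s3.png",cv2.resize(c["pixels"][130:250,0:120,::-1],None,fx=4,fy=4))
E
```

```text
146 [(0.372, 0.514, 0.004), (0.575, 0.142, 0.218), (0.587, 0.133, 0.226), (0.592, 0.138, 0.224), (0.597, 0.144, 0.223), (0.41, 0.54, 0.002), (0.459, 0.459, 0.05)] [93 90 83]
148 [(0.378, 0.504, -0.001), (0.576, 0.14, 0.212), (0.589, 0.129, 0.22), (0.592, 0.139, 0.217), (0.596, 0.146, 0.215), (0.414, 0.532, -0.003), (0.462, 0.455, 0.043)] [92 89 82]
150 [(0.386, 0.489, -0.002), (0.577, 0.139, 0.206), (0.589, 0.131, 0.212), (0.589, 0.145, 0.206), (0.417, 0.508, -0.002), (0.428, 0.505, 0.002), (0.544, 0.284, 0.132)] [98 95 86]
152 [(0.574, 0.131, 0.201), (0.58, 0.135, 0.2), (0.584, 0.141, 0.199), (0.42, 0.483, -0.0), (0.539, 0.263, 0.131), (0.544, 0.269, 0.13), (0.55, 0.273, 0.13)] [175 169 151]
154 [(0.574, 0.132, 0.193), (0.584, 0.126, 0.198), (0.588, 0.134, 0.195), (0.538, 0.248, 0.129), (0.546, 0.249, 0.131), (0.551, 0.255, 0.13), (0.558, 0.257, 0.131)] [191 189 172]
156 [(0.576, 0.129, 0.187), (0.582, 0.13, 0.188), (0.587, 0.135, 0.187), (0.546, 0.232, 0.131), (0.552, 0.237, 0.13), (0.557, 0.244, 0.128), (0.565, 0.243, 0.131)] [193 190 173]
158 [(0.576, 0.128, 0.18), (0.583, 0.13, 0.181), (0.588, 0.135, 0.18), (0.554, 0.218, 0.131), (0.56, 0.222, 0.131), (0.566, 0.225, 0.131), (0.571, 0.232, 0.129)] [193 190 173]
160 [(0.572, 0.136, 0.167), (0.583, 0.131, 0.173), (0.586, 0.138, 0.17), (0.559, 0.208, 0.129), (0.569, 0.204, 0.134), (0.573, 0.212, 0.131), (0.579, 0.217, 0.13)] [196 196 178]
162 [(0.575, 0.131, 0.162), (0.584, 0.128, 0.167), (0.589, 0.135, 0.165), (0.568, 0.19, 0.132), (0.575, 0.193, 0.133), (0.58, 0.198, 0.132), (0.586, 0.202, 0.132)] [193 193 176]
[[ 46.29352887 213.63311248]]
[[ 33.50500471 224.60182385]]
[[ 19.67764944 236.4658511 ]]
```

View pics/s3.png

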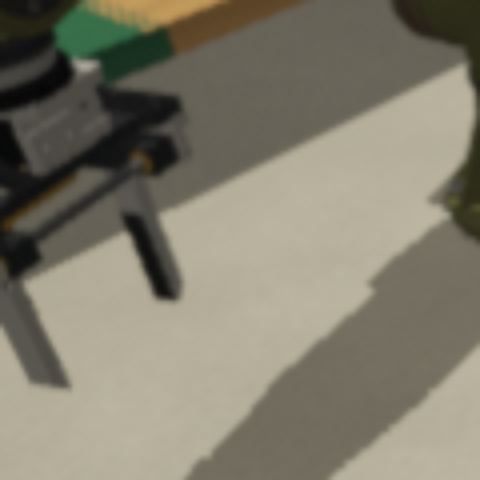

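The pictures show the visible fingertips about 35 mm above the reported TCP, here at crop (300,125) where the TCP projects to (296,176). That puts the fingertips at about z = 0.204, just over the top of the post, which explains the lack of contact. I back off, lower 30 mm and approach again.

Call:
carry_out:
  motion: "0.003 0.003 0 0 0 0 255;0.003 0.0035 0 0 0 0 255;0.003 0.0035 0 0 0 0 255;0.003 0.0035 0 0 0 0 255;0.003 0.0035 0 0 0 0 255;0.003 0.0035 0 0 0 0 255;0 0 0 0 0 0 255;0 0 -0.004 0 0 0 255;0 0 -0.004 0 0 0 255;0 0 -0.004 0 0 0 255;0 0 -0.004 0 0 0 255;0 0 -0.004 0 0 0 255;0 0 -0.004 0 0 0 255;0 0 -0.003 0 0 0 255;0 0 -0.003 0 0 0 255;0 0 0 0 0 0 255;0 0 0 0 0 0 255"

```text
time_s: 8.18
ee_pos: [0.6048, 0.1673, 0.1389]
eef_rot: [-3.142, 0.0, 0.823]
force: [0.6, -0.2, -0.3]
grip_width: 0.0005
grip_force: 0.0
```

```bash
python3 - <<'E'
from h import *
c=ctrl.camera("scene"); o=ctrl.get_obs()
cv2.imwrite("pics/s4.png",cv2.resize(c["pixels"][130:200,240:330,::-1],None,fx=6,fy=6,interpolation=cv2.INTER_CUBIC))
print(o["force"],o["ee_pos"],(proj(c,o["ee_pos"])-[240,130])*6,(proj(c,o["ee_pos"]+[0,0,.035])-[240,130])*6)
E
```

```text
[-0.07337354 -0.94604261 -0.5731258 ] [0.60489982 0.16733461 0.13908837] [[338.08872437 213.84073497]] [[340.84957889 160.55317045]]
```

View pics/s4.png

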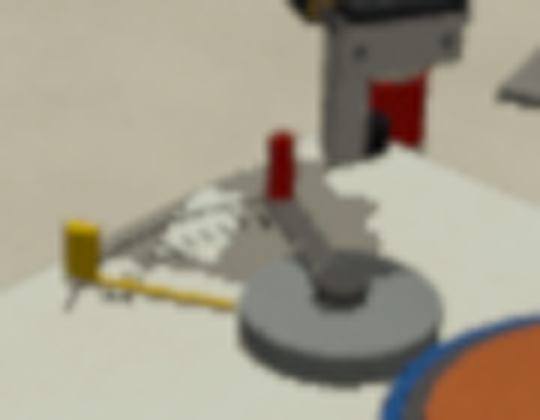

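The finger tip, at crop (345,165), is now well below the post top at (282,133) and matches the TCP plus about 33 mm.

Call:
carry_out:
  motion: "-0.001 -0.0011 0 0 0 0 255;-0.001 -0.0011 0 0 0 0 255;-0.001 -0.0011 0 0 0 0 255;-0.001 -0.0011 0 0 0 0 255;-0.001 -0.0011 0 0 0 0 255;-0.001 -0.0011 0 0 0 0 255;-0.001 -0.0011 0 0 0 0 255;-0.001 -0.0011 0 0 0 0 255;-0.001 -0.0011 0 0 0 0 255;-0.001 -0.0011 0 0 0 0 255;-0.001 -0.0011 0 0 0 0 255;0 0 0 0 0 0 255;0 0 0 0 0 0 255"

```text
time_s: 9.32
ee_pos: [0.5938, 0.1552, 0.139]
eef_rot: [3.142, -0.0, 0.823]
force: [-0.1, 0.5, -0.2]
grip_width: 0.0002
grip_force: 0.0
```

Call:
carry_out:
  motion: "-0.0003 -0.0004 0 0 0 0 255;-0.0003 -0.0004 0 0 0 0 255;-0.0003 -0.0004 0 0 0 0 255;0 0 0 0 0 0 255"

```text
time_s: 9.65
ee_pos: [0.5929, 0.154, 0.1389]
eef_rot: [-3.142, 0.0, 0.823]
force: [0.1, -0.6, -0.6]
grip_width: 0.0004
grip_force: 0.0
```

Call:
carry_out:
  motion: "-0.0003 -0.0004 0 0 0 0 255;-0.0003 -0.0004 0 0 0 0 255;-0.0003 -0.0004 0 0 0 0 255;0 0 0 0 0 0 255"

```text
time_s: 9.98
ee_pos: [0.5921, 0.1531, 0.139]
eef_rot: [-3.142, -0.001, 0.823]
force: [2.7, 2.7, -1.5]
grip_width: 0.0002
grip_force: 1.8
```

Call:
carry_out:
  motion: "-0.0003 -0.0004 0 0 0 0 255;-0.0003 -0.0004 0 0 0 0 255;-0.0003 -0.0004 0 0 0 0 255;0 0 0 0 0 0 255"

```text
time_s: 10.32
ee_pos: [0.5909, 0.1519, 0.139]
eef_rot: [-3.141, -0.0, 0.823]
force: [-0.0, 4.9, 0.2]
grip_width: 0.0002
grip_force: 1.9
```

```bash
cat >> h.py <<'E'
def arc(r,th0,qs):
    p=np.c_[r*np.cos(th0+qs),r*np.sin(th0+qs)]; return np.diff(p,axis=0)
PV=np.array([.6544,.0710])
E
python3 - <<'E'
from h import *
print(arc(.103,2.22,np.linspace(.017,.177,5)).round(5)/4)
q=np.arange(.177,.74,.02)
for a,b in zip(q,arc(.103,2.22,q)): print(a.round(3),(b/4).round(5))
E
```

```text
[[-0.0007975 -0.0006525]
 [-0.00077   -0.000685 ]
 [-0.0007425 -0.000715 ]
 [-0.0007125 -0.0007425]]
0.177 [-0.00035 -0.00038]
0.197 [-0.00034 -0.00039]
0.217 [-0.00033 -0.0004 ]
0.237 [-0.00032 -0.0004 ]
0.257 [-0.00031 -0.00041]
0.277 [-0.00031 -0.00041]
0.297 [-0.0003  -0.00042]
0.317 [-0.00029 -0.00043]
0.337 [-0.00028 -0.00043]
0.357 [-0.00027 -0.00044]
0.377 [-0.00026 -0.00044]
0.397 [-0.00025 -0.00045]
0.417 [-0.00024 -0.00045]
0.437 [-0.00024 -0.00046]
0.457 [-0.00023 -0.00046]
0.477 [-0.00022 -0.00047]
0.497 [-0.00021 -0.00047]
0.517 [-0.0002  -0.00048]
0.537 [-0.00019 -0.00048]
0.557 [-0.00018 -0.00048]
0.577 [-0.00017 -0.00049]
0.597 [-0.00016 -0.00049]
0.617 [-0.00015 -0.00049]
0.637 [-0.00014 -0.0005 ]
0.657 [-0.00013 -0.0005 ]
0.677 [-0.00012 -0.0005 ]
0.697 [-0.00011 -0.0005 ]
0.717 [-0.0001  -0.00051]
```

Call:
carry_out:
  motion: "-0.0008 -0.00065 0 0 0 0.57 255;-0.0008 -0.00065 0 0 0 0.57 255;-0.0008 -0.00065 0 0 0 0.57 255;-0.0008 -0.00065 0 0 0 0.57 255;-0.00077 -0.00068 0 0 0 0.57 255;-0.00077 -0.00068 0 0 0 0.57 255;-0.00077 -0.00068 0 0 0 0.57 255;-0.00077 -0.00068 0 0 0 0.57 255;-0.00074 -0.00072 0 0 0 0.57 255;-0.00074 -0.00072 0 0 0 0.57 255;-0.00074 -0.00072 0 0 0 0.57 255;-0.00074 -0.00072 0 0 0 0.57 255;-0.00071 -0.00074 0 0 0 0.57 255;-0.00071 -0.00074 0 0 0 0.57 255;-0.00071 -0.00074 0 0 0 0.57 255;-0.00071 -0.00074 0 0 0 0.57 255;0 0 0 0 0 0 255;0 0 0 0 0 0 255"

```text
time_s: 11.82
ee_pos: [0.5788, 0.1407, 0.139]
eef_rot: [-3.141, -0.0, 0.983]
force: [0.5, 4.2, -0.1]
grip_width: 0.0005
grip_force: 2.2
```

Call:
carry_out:
  motion: "-0.00035 -0.00038 0 0 0 0.286 255;-0.00035 -0.00038 0 0 0 0.286 255;-0.00035 -0.00038 0 0 0 0.286 255;-0.00035 -0.00038 0 0 0 0.286 255;0 0 0 0 0 0 255"

```text
time_s: 12.23
ee_pos: [0.5774, 0.1392, 0.139]
eef_rot: [-3.141, -0.0, 1.003]
force: [0.4, 4.6, -0.5]
grip_width: 0.0005
grip_force: 2.3
```

Call:
carry_out:
  motion: "-0.00034 -0.00039 0 0 0 0.286 255;-0.00034 -0.00039 0 0 0 0.286 255;-0.00034 -0.00039 0 0 0 0.286 255;-0.00034 -0.00039 0 0 0 0.286 255;0 0 0 0 0 0 255"

```text
time_s: 12.65
ee_pos: [0.5761, 0.1377, 0.139]
eef_rot: [-3.141, -0.0, 1.023]
force: [0.7, 5.9, -0.8]
grip_width: 0.0004
grip_force: 2.3
```

Call:
carry_out:
  motion: "-0.00033 -0.0004 0 0 0 0.286 255;-0.00033 -0.0004 0 0 0 0.286 255;-0.00033 -0.0004 0 0 0 0.286 255;-0.00033 -0.0004 0 0 0 0.286 255;0 0 0 0 0 0 255"

```text
time_s: 13.07
ee_pos: [0.5748, 0.136, 0.1389]
eef_rot: [-3.141, -0.0, 1.043]
force: [0.0, 5.6, -1.3]
grip_width: 0.0005
grip_force: 2.4
```

Call:
carry_out:
  motion: "-0.00032 -0.0004 0 0 0 0.286 255;-0.00032 -0.0004 0 0 0 0.286 255;-0.00032 -0.0004 0 0 0 0.286 255;-0.00032 -0.0004 0 0 0 0.286 255;0 0 0 0 0 0 255"

```text
time_s: 13.48
ee_pos: [0.5735, 0.1344, 0.139]
eef_rot: [-3.141, -0.0, 1.063]
force: [0.4, 5.1, -0.2]
grip_width: 0.0002
grip_force: 2.4
```

Call:
carry_out:
  motion: "-0.00031 -0.00041 0 0 0 0.286 255;-0.00031 -0.00041 0 0 0 0.286 255;-0.00031 -0.00041 0 0 0 0.286 255;-0.00031 -0.00041 0 0 0 0.286 255;0 0 0 0 0 0 255"

```text
time_s: 13.9
ee_pos: [0.5722, 0.1328, 0.139]
eef_rot: [-3.141, -0.0, 1.083]
force: [0.7, 5.1, -1.0]
grip_width: 0.001
grip_force: 2.4
```

Call:
carry_out:
  motion: "-0.00031 -0.00041 0 0 0 0.286 255;-0.00031 -0.00041 0 0 0 0.286 255;-0.00031 -0.00041 0 0 0 0.286 255;-0.00031 -0.00041 0 0 0 0.286 255;0 0 0 0 0 0 255"

```text
time_s: 14.32
ee_pos: [0.571, 0.1312, 0.139]
eef_rot: [-3.141, -0.0, 1.103]
force: [1.1, 4.8, -0.8]
grip_width: 0.0005
grip_force: 2.5
```

Call:
carry_out:
  motion: "-0.0003 -0.00042 0 0 0 0.286 255;-0.0003 -0.00042 0 0 0 0.286 255;-0.0003 -0.00042 0 0 0 0.286 255;-0.0003 -0.00042 0 0 0 0.286 255;0 0 0 0 0 0 255"

```text
time_s: 14.73
ee_pos: [0.5698, 0.1295, 0.139]
eef_rot: [-3.141, -0.0, 1.123]
force: [0.8, 5.6, -1.1]
grip_width: 0.0005
grip_force: 2.5
```

Call:
carry_out:
  motion: "-0.00029 -0.00043 0 0 0 0.286 255;-0.00029 -0.00043 0 0 0 0.286 255;-0.00029 -0.00043 0 0 0 0.286 255;-0.00029 -0.00043 0 0 0 0.286 255;0 0 0 0 0 0 255"

```text
time_s: 15.15
ee_pos: [0.5686, 0.1278, 0.139]
eef_rot: [-3.141, -0.0, 1.143]
force: [0.6, 5.7, 0.1]
grip_width: 0.0003
grip_force: 2.5
```

Call:
carry_out:
  motion: "-0.00028 -0.00043 0 0 0 0.286 255;-0.00028 -0.00043 0 0 0 0.286 255;-0.00028 -0.00043 0 0 0 0.286 255;-0.00028 -0.00043 0 0 0 0.286 255;0 0 0 0 0 0 255"

```text
time_s: 15.57
ee_pos: [0.5675, 0.1261, 0.139]
eef_rot: [-3.141, -0.0, 1.163]
force: [0.8, 5.6, -0.0]
grip_width: 0.0004
grip_force: 2.6
```

Call:
carry_out:
  motion: "-0.00027 -0.00044 0 0 0 0.286 255;-0.00027 -0.00044 0 0 0 0.286 255;-0.00027 -0.00044 0 0 0 0.286 255;-0.00027 -0.00044 0 0 0 0.286 255;0 0 0 0 0 0 255"

```text
time_s: 15.98
ee_pos: [0.5665, 0.1245, 0.139]
eef_rot: [-3.141, -0.001, 1.183]
force: [1.0, 6.6, -1.1]
grip_width: 0.0001
grip_force: 3.3
```

Call:
carry_out:
  motion: "-0.00026 -0.00044 0 0 0 0.286 255;-0.00026 -0.00044 0 0 0 0.286 255;0 0 0 0 0 0 255;0 0 0 0 0 0 255"

```text
time_s: 16.32
ee_pos: [0.5661, 0.1239, 0.139]
eef_rot: [-3.141, -0.001, 1.192]
force: [3.0, 8.2, -0.9]
grip_width: 0.0004
grip_force: 4.2
```

Call:
carry_out:
  motion: "-0.00026 -0.00044 0 0 0 0.286 255;-0.00026 -0.00044 0 0 0 0.286 255;0 0 0 0 0 0 255;0 0 0 0 0 0 255"

```text
time_s: 16.65
ee_pos: [0.5657, 0.1232, 0.139]
eef_rot: [3.142, -0.002, 1.202]
force: [3.7, 10.4, -1.6]
grip_width: 0.0006
grip_force: 5.1
```

Call:
carry_out:
  motion: "-0.00025 -0.00045 0 0 0 0.286 255;-0.00025 -0.00045 0 0 0 0.286 255;-0.00025 -0.00045 0 0 0 0.286 255;0 0 0 0 0 0 255;0 0 0 0 0 0 255"

```text
time_s: 17.07
ee_pos: [0.5651, 0.1223, 0.1391]
eef_rot: [3.141, -0.003, 1.218]
force: [4.0, 12.4, -1.8]
grip_width: 0.0004
grip_force: 6.6
```

```bash
python3 - <<'E'
from h import *
c=ctrl.camera("scene"); f=[]
o=ctrl.get_obs(); 
print(o["ee_pos"],o["force"],o["grip_force"])
a=np.array([(.5921,.1531),(.5788,.1407),(.571,.1312),(.5686,.1278),(.5675,.1261),(.5665,.1245),(.5661,.1239),(.5657,.1232),o["ee_pos"][:2]])-PV
print((np.unwrap(np.arctan2(a[:,1],a[:,0]))-np.arctan2(.0821,-.0623)).round(4), np.hypot(*a.T).round(4))
E
```

```text
[0.56512967 0.12229523 0.13905997] [ 4.14726905 12.90418211 -2.44162089] 6.551861464977264
[0.     0.1769 0.2964 0.3369 0.3566 0.3749 0.3819 0.3897 0.4001] [0.1031 0.1028 0.1029 0.1029 0.1029 0.1029 0.1029 0.1029 0.103 ]
```

Call:
carry_out:
  motion: "0.0012 0.0017 0 0 0 -1.14 255;0.0012 0.0017 0 0 0 -1.14 255;0.0012 0.0017 0 0 0 -1.14 255;0.0012 0.0017 0 0 0 -1.14 255;0.0012 0.0017 0 0 0 -1.14 255;0.0012 0.0017 0 0 0 -1.14 255;0.0012 0.0017 0 0 0 -1.14 255;0.0012 0.0017 0 0 0 -1.14 255;0.0012 0.0017 0 0 0 -1.14 255;0.0012 0.0017 0 0 0 -1.14 255;0.0015 0.0014 0 0 0 -1.14 255;0.0015 0.0014 0 0 0 -1.14 255;0.0015 0.0014 0 0 0 -1.14 255;0.0015 0.0014 0 0 0 -1.14 255;0.0015 0.0014 0 0 0 -1.14 255;0.0015 0.0014 0 0 0 -1.14 255;0.0015 0.0014 0 0 0 -1.14 255;0.0015 0.0014 0 0 0 -1.14 255;0.0015 0.0014 0 0 0 -1.14 255;0.0015 0.0014 0 0 0 -1.14 255"

```text
time_s: 18.78
ee_pos: [0.5922, 0.1518, 0.1389]
eef_rot: [3.141, 0.0, 0.817]
force: [2.5, 2.0, -0.1]
grip_width: 0.0005
grip_force: 1.5
```

Call:
carry_out:
  motion: "0.0015 0.0015 0 0 0 0 255;0.002 0.002 0 0 0 0 255;0.003 0.003 0 0 0 0 255;0.004 0.004 0 0 0 0 255;0.004 0.004 0 0 0 0 255;0 0 0 0 0 0 255;0 0 0.02 0 0 0 255;0 0 0.025 0 0 0 255;0 0 0.025 0 0 0 255;0 0 0.02 0 0 0 255;0 0 0 0 0 0 255"

```text
time_s: 19.7
ee_pos: [0.6076, 0.1667, 0.2336]
eef_rot: [3.138, -0.005, 0.819]
force: [1.2, -0.3, 0.6]
grip_width: 0.0004
grip_force: 0.0
```

Call:
carry_out:
  motion: "-0.0126 -0.0154 0 0 0 -4.5 133;-0.0126 -0.0154 0 0 0 -4.5 133;-0.0126 -0.0154 0 0 0 -4.5 133;-0.0126 -0.0154 0 0 0 -4.5 133;-0.0126 -0.0154 0 0 0 -4.5 133;-0.0126 -0.0154 0 0 0 -4.5 133;-0.0126 -0.0154 0 0 0 -4.5 133;-0.0124 -0.0153 0 0 0 -4.9 133;0 0 -0.015 0 0 0 133;0 0 -0.025 0 0 0 133;0 0 -0.025 0 0 0 133;0 0 -0.012 0 0 0 133;0 0 0 0 0 0 133;0 0 0 0 0 0 133"
  grip_force: 15

```text
time_s: 20.87
ee_pos: [0.5055, 0.0433, 0.1516]
eef_rot: [-3.141, 0.001, 0.184]
force: [-0.5, -0.4, 1.0]
grip_width: 0.0445
grip_force: 0.0
```

```bash
python3 - <<'E'
from h import *
c=ctrl.camera("scene"); o=ctrl.get_obs()
cv2.imwrite("pics/s5.png",cv2.resize(c["pixels"][120:200,215:315,::-1],None,fx=6,fy=6,interpolation=cv2.INTER_CUBIC))
print(o["ee_pos"],o["eef_rot"],o["grip_width"],(proj(c,[.5069,.0436,.168])-[215,120])*6)
E
```

```text
[0.50599281 0.04333924 0.15247295] [ 3.14149274e+00 -4.49101561e-04  1.83791047e-01] 0.04497210660509445 [[230.36563833 279.30953367]]
```

View pics/s5.png

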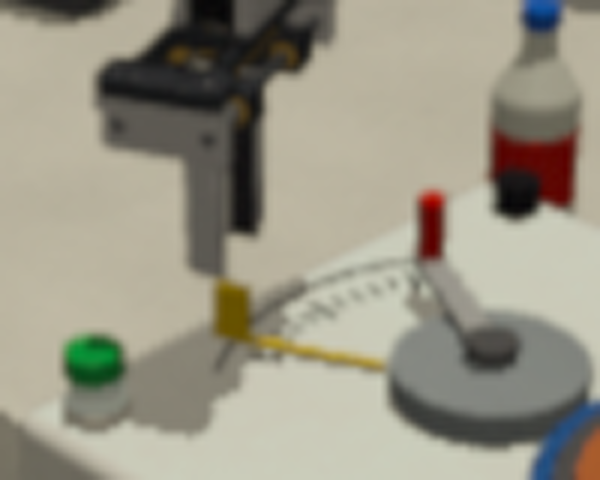

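The open fingers, with tips at crop (205,270) and (245,232), straddle the yellow tab at (232,285). The lever is back at rest at (430,225). I lower and pinch the tab.

Call:
carry_out:
  motion: "0.001 0 -0.008 0 0 0 133;0 0 -0.008 0 0 0 133;0 0 -0.008 0 0 0 133;0 0 -0.006 0 0 0 133;0 0 -0.005 0 0 0 133;0 0 -0.004 0 0 0 133;0 0 0 0 0 0 133;0 0 0 0 0 0 133"

```text
time_s: 21.58
ee_pos: [0.5068, 0.0433, 0.1129]
eef_rot: [-3.142, 0.0, 0.184]
force: [-0.5, -0.5, -0.6]
grip_width: 0.0453
grip_force: 0.0
```

Call:
carry_out:
  motion: "0 0 0 0 0 0 230;0 0 0 0 0 0 230;0 0 0 0 0 0 230;0 0 0 0 0 0 230;0 0 0 0 0 0 230;0 0 0 0 0 0 255;0 0 0 0 0 0 255;0 0 0 0 0 0 255;0 0 0 0 0 0 255"

```text
time_s: 22.33
ee_pos: [0.5068, 0.0433, 0.113]
eef_rot: [3.142, -0.0, 0.184]
force: [-0.1, -0.7, 1.7]
grip_width: 0.0096
grip_force: 15.0
```

```bash
python3 - <<'E'
from h import *
print(np.c_[arc(.1502,3.327,np.linspace(0,-.56,8))/4*1000].round(2))
E
```

```text
[[-0.44  2.97]
 [-0.2   3.  ]
 [ 0.04  3.  ]
 [ 0.28  2.99]
 [ 0.52  2.96]
 [ 0.76  2.91]
 [ 0.99  2.84]]
```

Call:
carry_out:
  motion: "-0.00044 0.00297 0 0 0 -1.146 255;-0.00044 0.00297 0 0 0 -1.146 255;-0.00044 0.00297 0 0 0 -1.146 255;-0.00044 0.00297 0 0 0 -1.146 255;-0.0002 0.003 0 0 0 -1.146 255;-0.0002 0.003 0 0 0 -1.146 255;-0.0002 0.003 0 0 0 -1.146 255;-0.0002 0.003 0 0 0 -1.146 255;0.00004 0.003 0 0 0 -1.146 255;0.00004 0.003 0 0 0 -1.146 255;0.00004 0.003 0 0 0 -1.146 255;0.00004 0.003 0 0 0 -1.146 255;0.00028 0.00299 0 0 0 -1.146 255;0.00028 0.00299 0 0 0 -1.146 255;0.00028 0.00299 0 0 0 -1.146 255;0.00028 0.00299 0 0 0 -1.146 255;0 0 0 0 0 0 255"

```text
time_s: 23.75
ee_pos: [0.5059, 0.0914, 0.113]
eef_rot: [-3.141, -0.001, -0.137]
force: [3.1, 0.4, -0.5]
grip_width: 0.0101
grip_force: 15.0
```

Call:
carry_out:
  motion: "0.00052 0.00296 0 0 0 -1.146 255;0.00052 0.00296 0 0 0 -1.146 255;0.00052 0.00296 0 0 0 -1.146 255;0.00052 0.00296 0 0 0 -1.146 255;0.00076 0.00291 0 0 0 -1.146 255;0.00076 0.00291 0 0 0 -1.146 255;0.00076 0.00291 0 0 0 -1.146 255;0.00076 0.00291 0 0 0 -1.146 255;0.001 0.00284 0 0 0 -1.146 255;0.001 0.00284 0 0 0 -1.146 255;0.001 0.00284 0 0 0 -1.146 255;0.001 0.00284 0 0 0 -1.146 255;0 0 0 0 0 0 255;0 0 0 0 0 0 255;0 0 0 0 0 0 255"

```text
time_s: 25.0
ee_pos: [0.515, 0.126, 0.113]
eef_rot: [-3.141, -0.001, -0.376]
force: [6.3, -1.0, -2.0]
grip_width: 0.0098
grip_force: 15.0
```

Call:
carry_out:
  motion: "0 0 0 0 0 0 200;0 0 0 0 0 0 150;0 0 0 0 0 0 133;0 0 0 0 0 0 133;0 0 0 0 0 0 133;0 0 0.01 0 0 0 133;0 0 0.02 0 0 0 133;0 0 0.03 0 0 0 133;0 0 0.035 0 0 0 133;0 0 0.035 0 0 0 133;0 0 0.03 0 0 0 133;0 0 0 0 0 0 133"

```text
time_s: 26.0
ee_pos: [0.516, 0.1263, 0.28]
eef_rot: [-3.137, -0.008, -0.376]
force: [0.2, -0.6, -0.2]
grip_width: 0.045
grip_force: 0.0
```

Call:
carry_out:
  motion: "-0.012 -0.036 0 0 0 0 133;-0.012 -0.036 0 0 0 0 133;-0.012 -0.036 0 0 0 0 133;-0.012 -0.036 0 0 0 0 133;-0.012 -0.036 0 0 0 0 133;-0.012 -0.036 0 0 0 0 133;-0.012 -0.036 0 0 0 0 133;-0.012 -0.036 0 0 0 0 133;-0.012 -0.036 0 0 0 0 133;-0.012 -0.036 0 0 0 0 133;-0.012 -0.036 0 0 0 0 133;-0.012 -0.036 0 0 0 0 133;0 0 0 0 0 0 133;0 0 0 0 0 0 133"

```text
time_s: 27.17
ee_pos: [0.3698, -0.3071, 0.2728]
eef_rot: [-3.141, 0.001, -0.379]
force: [-0.3, -0.1, 0.6]
grip_width: 0.0449
grip_force: 0.0
```

```bash
python3 - <<'E'
from h import *
t=ctrl.camera("top"); c=ctrl.camera("scene")
b=cv2.resize(t["pixels"][145:225,180:280],None,fx=4,fy=4,interpolation=cv2.INTER_CUBIC)
a=cv2.resize(c["pixels"][130:210,220:320],None,fx=4,fy=4,interpolation=cv2.INTER_CUBIC)
cv2.imwrite("pics/f.png",np.hstack([a,b])[:,:,::-1])
h=cv2.cvtColor(t["pixels"],cv2.COLOR_RGB2HSV).astype(int); H,S=h[...,0],h[...,1]
m=(H>20)&(H<35)&(S>130); m[:160]=0;m[225:]=0;m[:,:190]=0;m[:,275:]=0
P=pts(t,m); T=P[P[:,2]>.15].mean(0); d=T[:2]-PV
print("tab",T,"q",np.arctan2(d[1],d[0])%(2*np.pi)-np.radians(137.2),np.hypot(*d))
s=P[P[:,2]<=.15]; print(len(s)); v,u=np.nonzero(m); W=plane(t,np.c_[u,v],.134); e=np.linalg.svd((W-W.mean(0))[:,:2])[2][0]; print("strip q",np.arctan2(*(e*(1 if e[0]<0 else -1))[::-1])%(2*np.pi)-np.radians(137.2))
m=((H<5)|(H>172))&(S>150); m[:160]=0;m[200:]=0;m[:,:200]=0;m[:,230:]=0
v,u=np.nonzero(m); x=plane(t,[[u.mean(),v.mean()]],.195)[0]; d=x[:2]-PV; print("handle",x,np.arctan2(d[1],d[0])-np.radians(137.2)); print(ctrl.get_obs()["ee_pos"])
E
```

```text
tab [0.5150959  0.12538309 0.16652129] q 0.37480535851260965 0.14954315005842925
37
strip q 0.33204544602696506
handle [0.57940427 0.13994281 0.195     ] 0.00363012794608375
[ 0.37070218 -0.30543774  0.27309946]
```

View pics/f.png

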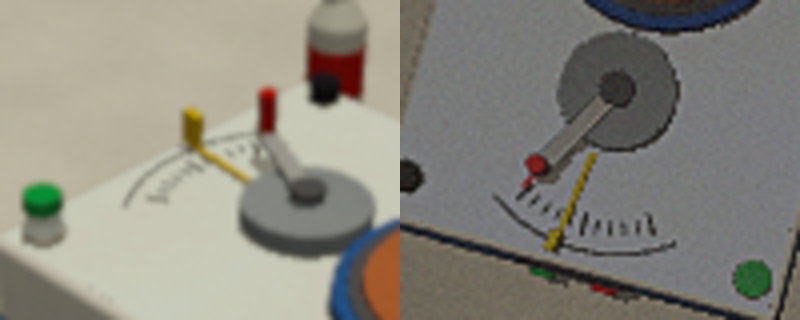

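The final picture shows the marker at top-view crop (555,240), which measures 0.375 against the felt bite of about 0.37. The lever is at rest at (535,165), the jar and specimen have not moved, and the arm is clear.

```bash
python3 -c "
from station import ctrl
print(ctrl.hand_in())"
```

```text
the job is handed in; nothing more can be done
None
```

The job is handed in: the lever firmed up at about 0.37 rad (3.7 divisions) with a highest measured push of about 13.5 N, it is back at rest, and the yellow marker is set at about 0.375 rad and released.

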